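# Line up four powder pots by height on the pot rail

### The job

Line the three powder pots and the slim blue-capped jar up on the wooden rail in order of height, one standing upright on the middle of each dark mark. The shortest goes next to the red button and the tallest to the other end, next to the white button.

Things in the scene. Friction and masses are not known exactly. Their poses are not given: they have to be found in the camera images.
- black_pot: Small round powder pot with an orange body and a black screw lid, 38 mm across the lid, 36 mm body, 40 mm high (the lid is the upper 12 mm): the shortest of the four. Loose and light (under 0.2 kg), stands upright on the table at the start; grasp round the lid from above in any direction. Origin: centre of its underside, z up.
- white_pot: Round powder pot with a white body and a white screw lid, 50 mm across the lid, 48 mm body, 50 mm high (the lid is the upper 12 mm): the second shortest. Loose and light (under 0.2 kg), stands upright on the table at the start; grasp round the lid from above in any direction. Origin: centre of its underside, z up.
- red_pot: Wide round powder pot with a white body and a red screw lid, 64 mm across the lid, 62 mm body, 62 mm high (the lid is the upper 12 mm): the second tallest. Loose and light (under 0.2 kg), stands upright on the table at the start; grasp round the lid from above in any direction. Origin: on its underside, z up; the pot's own axis lies 3 mm along its +x and 2 mm along its +y from there.
- blue_jar: Slim round jar with a blue cap, 44 mm across, 78 mm high: the tallest of the four. Loose, light, upright at the start; grasp round its upper 15 mm from above in any direction. Origin: centre of its underside, z up. (Among the pots stands a fixed blue pin box whose raised lid reaches 170 mm above the table, and behind them 160 mm chocolate figures: carry things over these, not through them.)
- rail: Pot rail: a fixed flat light-wood board lying along the table's front edge, 350 mm long (its y), 60 mm wide (its x, away from the robot), top face 12 mm above the table, with four dark round marks in a row 80 mm apart and a coloured button near each end. Origin: centre of its underside. There is little room between pots along the row, so let the fingers close across the board.
- mark_1 (a point): Round dark mark, 42 mm across, flush with the rail's top: the first of the four, counted from the rail's own +y end. This point is its centre, on the rail's top face (12 mm above the table). Moves with the rail.
- mark_2 (a point): Round dark mark, 42 mm across, flush with the rail's top: the second of the four, counted from the rail's own +y end. This point is its centre, on the rail's top face (12 mm above the table). Moves with the rail.
- mark_3 (a point): Round dark mark, 42 mm across, flush with the rail's top: the third of the four, counted from the rail's own +y end. This point is its centre, on the rail's top face (12 mm above the table). Moves with the rail.
- mark_4 (a point): Round dark mark, 42 mm across, flush with the rail's top: the fourth of the four, counted from the rail's own +y end. This point is its centre, on the rail's top face (12 mm above the table). Moves with the rail.
- red_button: Fixed red button, 23 mm across and 10 mm high, on the rail's top 14 mm from one of its ends and 41 mm beyond the nearest mark: it tells which end is for the shortest pot; at different starts it is at either end. A white one like it sits at the other end. Origin: centre of its underside.

How it is judged:
By the outcome, as a careful person would: the job done as asked, in the order asked, and still so for the second after the job is handed in, with the robot touching nothing.
It also fails if it takes over 112 s, if anything falls off the work surface, if the arm or the gripper's body presses on something with over 40 N, if the wrist force passes 120 N, or if a joint passes its speed limit or range.

### The arm

A 6-joint arm with a two-finger parallel gripper is mounted at the origin on a cart in front of the work surface, level with it; the furniture and walls round the work are solid. World frame = base frame: x ahead of the robot, y to its left, z up, the work surface at z = 0. Lengths are in mm, angles in rad, forces in N, time in s.
With the tool pointing down it reaches from about 350 to 875 mm from the base axis. Payload 4.2 kg.
Tool frame: the origin (TCP) lies between the finger pads; the fingertips stand 25 mm ahead of it and the grasp point (between the pads) lies 6 mm ahead of it; z points along the fingers, y is the line along which they close (so a half turn about z gives the same grasp; the last joint's range is limited). The gripper opens to 85 mm and grips with 20 to 120 N. Pads are 22 mm wide; open, the fingers measure 114 mm over their backs; the gripper's body (76 mm by 85 mm) begins 54 mm behind the grasp point. The pads swing forward as they close: fully open they stand 13 mm farther back than shut.
Start: joints at [-1.013, 0.385, 0.008, 0, -1.194, -0.259], TCP at [183.999, -597.28, 256.312] pointing down, gripper open.
Joint ranges: [-3.14, 3.14], [-1.21, 2.06], [-1.07, 1.41], [-3.16, 2.05], [-2.99, -0.16], [-3.1, 3.1]. Speed limits (rad/s): [2.79, 2.79, 3.14, 3.14, 3.14, 3.14].

### API

Orientations are given as a unit quaternion [x, y, z, w].
In Python, from bench import arm gives the robot as it stands.
- The arm moves only by the shell command python3 -m pendant 'ROWS'. ROWS is JSON, a list of rows, each a list of 7 numbers: the shift along the tool's x, y, z in m, then the turn, a rotation vector about the tool's x, y, z in degrees, then the finger opening in m, from 0 to 0.0854. In form: [[x, y, z, wx, wy, wz, fingers], ...]. A call has 1 to 12 rows; each row shifts and turns the commanded pose from where the row before left it, along the tool's axes as they then stand; what a row does not reach is not made up. A row lasts 1/10 s, in which the tool goes at most 50 mm and 8.59 degrees, less where a joint would pass 70% of its speed; a pose out of reach is approached as far as the arm can. A call is refused whole if a number of a shift passes 0.05 or a number of a turn 8.59, either way. A call with a gripper value outside its range is refused whole. The fingers move at their own pace and stop on an object; the grip force is fixed at half the most. Time passes only in rows, so rows that do not move let the fingers close. It gives the time, the measured TCP pose, the force, the opening and the grip force at its end, in the units of the state.
- arm.read_state(): the state, without advancing time (a new reading comes with each control period).
- arm.get_image(name): name is "side" or "top" or "wrist"; returns a dict with "image" (400x640x3 uint8, red, green, blue), "fx", "fy", "cx", "cy" (pixels), "xyz" and "rotation" of the camera in the world. Camera axes: x right, y down, z forward; pixel columns grow to the right and rows downward; lengths in mm; the calibration is good to about 2 mm. A picture is of the moment at which its call begins. There is no depth.
- arm.job_done(): hands the job in; it is judged then, once.
The state is a dict: "clock": time; "joints": joint angles; "joint_vel": joint speeds; "joint_efforts": joint torques, N m; "position": TCP position; "ee_rot": TCP orientation; "contact_force": force on the tool from outside, world axes, zero at the start; "wrist_torque": the same for the moment, N m; "gripper_width": finger opening in mm; "grasp_force": force on a finger pad.
Only numpy, scipy, OpenCV 4.12 (cv2) and the standard library are available. Lean on these libraries where they do the work, as an engineer would, in place of code of your own. Each camera call takes 0.05 s, during which the arm holds its last target. There are 200 camera calls.

## Working session

There is one attempt and no reset: what is moved stays moved. The work goes in short steps, Python scripts to look and compute and a shell command to move; the robot and the scene stay as the last step left them, time stands still between calls to the robot, and variables do not carry over. Pictures are saved under pics/ and viewed, at most 14 in all, crops included, and the job is handed in when it is done.

```bash
mkdir -p pics; ls
python3 - <<'E'
from bench import arm
import cv2
for n in("top","side"):
    d=arm.get_image(n); cv2.imwrite(f"pics/{n}0.png",d["image"][:,:,::-1]); print(n,d["fx"],d["fy"],d["cx"],d["cy"],d["xyz"],d["rotation"])
s=arm.read_state(); print(s["clock"],s["position"],s["ee_rot"],s["gripper_width"])
E
```

```text
pics
top 485.9162017842717 485.9162017842717 321.69911992743295 198.89245318247086 [406.1296579   83.68002502 904.82291599] [-0.70219187  0.70839928 -0.05344038  0.04734096]
side 439.6253497081096 439.6253497081096 324.4343418183766 195.63143193861455 [144.69943807 838.81943669 396.32067894] [-0.18257833  0.81371371 -0.53963813  0.11543762]
0.1 [ 183.85155489 -596.82551839  255.29918057] [-1.48781611e-01  9.88869546e-01  9.99303959e-04 -2.32142317e-04] 85.12130471769174
```

View pics/top0.png

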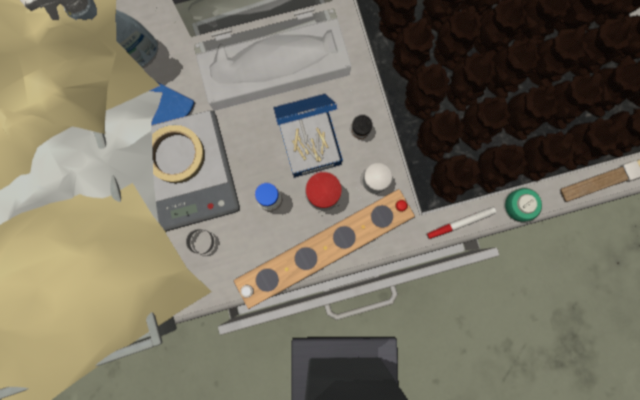

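View pics/side0.png

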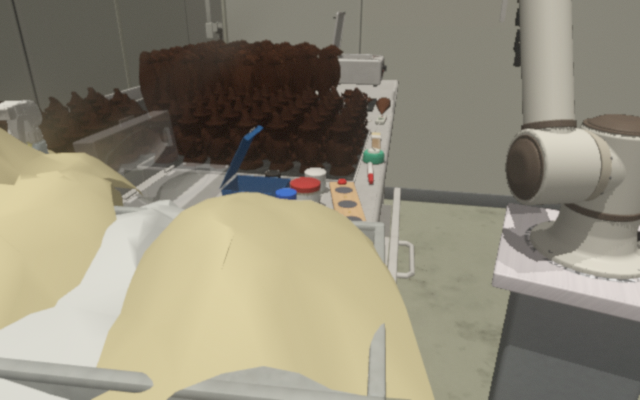

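The top view shows the rail with its marks at about (382,216), (343,237), (305,258) and (267,280). The red button is at (402,206) and the white one at (246,291). The lids are black (362,127), white (378,178), red (323,190) and blue (267,195). The side view is mostly hidden by the bags.

```bash
cat > h.py <<'E'
import cv2,numpy as np
from bench import arm
from scipy.spatial.transform import Rotation as R
def ray(d,u,v,z):
    r=R.from_quat(d["rotation"]).as_matrix() if np.size(d["rotation"])==4 else np.array(d["rotation"]).reshape(3,3)
    k=r@np.array([(u-d["cx"])/d["fx"],(v-d["cy"])/d["fy"],1]); c=np.array(d["xyz"])
    return c+k*(z-c[2])/k[2]
def blobs(d,name,box=None,amin=40):
    h=cv2.cvtColor(d["image"],cv2.COLOR_RGB2HSV).astype(int); H,S,V=h[...,0],h[...,1],h[...,2]
    m={"red":((H<8)|(H>172))&(S>150)&(V>60),"blue":(H>105)&(H<125)&(S>170)&(V>120),
       "white":(S<40)&(V>185),"black":(V<50),"mark":(V<110)&(S<90)}[name]
    m=m.astype(np.uint8)*255
    if box: k=np.zeros_like(m); k[box[1]:box[3],box[0]:box[2]]=1; m=m*k
    c,_=cv2.findContours(m,cv2.RETR_EXTERNAL,cv2.CHAIN_APPROX_NONE)
    return [(cv2.minEnclosingCircle(q),cv2.contourArea(q)) for q in c if cv2.contourArea(q)>amin]
def show(pre,d,name,box,z,amin=40):
    for (c,r),a in blobs(d,name,box,amin): print(pre,np.round(c,1),round(r,1),a,"->",np.round(ray(d,*c,z),1))
E
python3 - <<'E'
from h import *
d=arm.get_image("top")
show("marks",d,"mark",(240,195,415,300),12,150)
show("redb",d,"red",(390,195,412,215),22,30)
show("whiteb",d,"white",(236,280,256,300),22,30)
show("red",d,"red",(295,165,350,215),62)
show("blue",d,"blue",(250,175,285,215),78)
show("white",d,"white",(355,155,400,200),50)
show("black",d,"black",(345,108,380,145),40)
print([ray(d,*p,0).round() for p in ((240,100),(150,230),(200,290),(340,170),(285,175),(420,210))])
s=arm.read_state();print(R.from_quat(s["ee_rot"]).as_matrix().round(3))
i=cv2.resize(d["image"][90:310,230:430],None,fx=2.7,fy=2.7);cv2.imwrite("pics/crop.png",i[:,:,::-1])
E
```

```text
marks [266.9 279.6] 10.6 317.0 -> [387.4 176.   12. ]
marks [355.  282.5] 61.3 338.5 -> [380.7  16.4  12. ]
marks [305.5 258.1] 10.5 315.0 -> [425.5 105.9  12. ]
marks [343.9 237. ] 10.4 312.0 -> [463.4  35.2  12. ]
marks [381.8 216. ] 10.4 311.0 -> [501.5 -35.5  12. ]
marks [328.1 199. ] 19.3 224.0 -> [534.   63.5  12. ]
marks [278.1 203.5] 13.4 301.0 -> [526.4 156.2  12. ]
redb [401.1 205.2] 5.6 84.0 -> [520.  -70.2  22. ]
whiteb [245.5 291. ] 5.2 69.0 -> [367.9 213.   22. ]
red [323.2 189.9] 17.4 898.0 -> [543.1  73.   62. ]
blue [266.6 194.1] 10.5 311.5 -> [533.9 170.7  78. ]
white [377.4 175.6] 12.7 462.5 -> [570.3 -24.4  50. ]
black [361.9 125.8] 10.1 269.5 -> [6.654e+02 5.000e-01 4.000e+01]
[array([731., 232.,   0.]), array([480., 395.,   0.]), array([370., 299.,   0.]), array([591.,  40.,   0.]), array([582., 144.,   0.]), array([ 513., -109.,    0.])]
[[-0.956 -0.294 -0.001]
 [-0.294  0.956  0.002]
 [ 0.     0.002 -1.   ]]
```

View pics/crop.png

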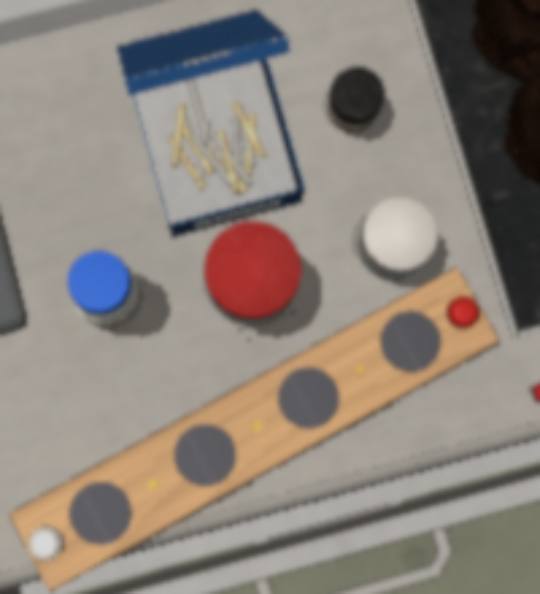

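```bash
cat >> h.py <<'E'
AX=np.degrees(np.arctan2(.475,.880))+180   # tool y yaw across the board
def go(x,y,z,yaw=AX):
    s=arm.read_state(); p=np.array(s["position"]); A=R.from_quat(s["ee_rot"])
    a=np.radians(yaw); ty=np.array([np.cos(a),np.sin(a),0]); tz=np.array([0,0,-1.]); B=R.from_matrix(np.c_[np.cross(ty,tz),ty,tz])
    print("t",s["clock"],"p",p.round(1),"w",round(s["gripper_width"],1),"F",np.round(s["contact_force"],1),"turn",np.degrees((A.inv()*B).as_rotvec()).round(2),
      "then shift mm",B.inv().apply(np.array([x,y,z])-p).round(1))
E
python3 - <<'E'
from h import *
d=arm.get_image("top")
for p,z in (((337,105),170),((337,105),100),((325,94),170),((275,107),170),((278,121),100),((340,168),30),((332,112),60),((425,120),160),((440,125),160)): print(p,z,ray(d,*p,z).round())
go(570.3,-24.4,150)
E
```

```text
(337, 105) 170 [661.  51. 170.]
(337, 105) 100 [685.  48. 100.]
(325, 94) 170 [679.  70. 170.]
(275, 107) 170 [658. 149. 170.]
(278, 121) 100 [657. 150. 100.]
(340, 168) 30 [589.  41.  30.]
(332, 112) 60 [686.  56.  60.]
(425, 120) 160 [638. -89. 160.]
(440, 125) 160 [ 630. -112.  160.]
t 0.2 p [ 183.9 -597.   255.7] w 85.2 F [-0.8  0.3  0.7] turn [ 6.0000e-02  6.0000e-02 -1.0124e+02] then shift mm [-320.3 -612.   105.7]
```

```bash
python3 -m pendant '[[0,0,0,0,0,-8.44,0.085],[0,0,0,0,0,-8.44,0.085],[0,0,0,0,0,-8.44,0.085],[0,0,0,0,0,-8.44,0.085],[0,0,0,0,0,-8.44,0.085],[0,0,0,0,0,-8.44,0.085],[0,0,0,0,0,-8.44,0.085],[0,0,0,0,0,-8.44,0.085],[0,0,0,0,0,-8.44,0.085],[0,0,0,0,0,-8.44,0.085],[0,0,0,0,0,-8.44,0.085],[0,0,0,0,0,-8.4,0.085]]'
python3 -m pendant '[[-0.02,-0.038,0,0,0,0,0.085],[-0.02,-0.038,0,0,0,0,0.085],[-0.02,-0.038,0,0,0,0,0.085],[-0.02,-0.038,0,0,0,0,0.085],[-0.02,-0.038,0,0,0,0,0.085],[-0.02,-0.038,0,0,0,0,0.085],[-0.02,-0.038,0,0,0,0,0.085],[-0.02,-0.038,0,0,0,0,0.085]]'
python3 -m pendant '[[-0.02,-0.038,0,0,0,0,0.085],[-0.02,-0.038,0,0,0,0,0.085],[-0.02,-0.038,0,0,0,0,0.085],[-0.02,-0.038,0,0,0,0,0.085],[-0.02,-0.038,0,0,0,0,0.085],[-0.02,-0.038,0,0,0,0,0.085],[-0.02,-0.038,0,0,0,0,0.085],[-0.02,-0.038,0,0,0,0,0.085],[0,0,0,0,0,0,0.085]]'
python3 -c "
from h import *
go(570.3,-24.4,150)"
```

```text
clock: 1.4
position: [184.0, -597.1, 256.0]
ee_rot: [0.86, -0.51, -0.0, -0.0]
contact_force: [0.2, -0.1, 0.2]
gripper_width: 85.0
grasp_force: 0.0
clock: 2.2
position: [376.1, -310.5, 256.4]
ee_rot: [0.859, -0.512, 0.0, -0.0]
contact_force: [0.3, -0.5, 0.4]
gripper_width: 84.7
grasp_force: 0.0
clock: 3.1
position: [569.3, -23.2, 255.5]
ee_rot: [0.86, -0.51, 0.0, -0.0]
contact_force: [-0.9, -0.7, 0.1]
gripper_width: 84.7
grasp_force: 0.0
t 3.1 p [569.3 -23.2 255.5] w 84.7 F [-0.9 -0.7  0.1] turn [-0.02 -0.    0.26] then shift mm [  1.5  -0.3 105.5]
```

Run:
```python
from h import *
d=arm.get_image("wrist"); print(d["xyz"])
show("white",d,"white",None,50,800); show("red",d,"red",None,62,300); show("blue",d,"blue",None,78,300); show("marks",d,"mark",None,12,1500)
cv2.imwrite("pics/w1.png",d["image"][:,:,::-1])
```

```text
[601.92143621 -82.1217971  371.32488338]
white [587.5 296.2] 28.1 1110.0 -> [195.5 -59.5  50. ]
white [319.7 286.1] 45.0 2468.5 -> [510.   95.4  50. ]
white [230. 231.] 49.7 3580.0 -> [642.7  81.1  50. ]
white [461.5 157. ] 100.1 2354.0 -> [ 447.3 -128.    50. ]
white [187.8 197.5] 241.9 45775.0 -> [703.6  66.2  50. ]
white [459. 102.] 96.8 4427.5 -> [ 484.8 -175.    50. ]
red [304.6 263.2] 25.1 1861.5 -> [544.6  69.9  62. ]
red [437. 136.] 18.4 316.0 -> [ 489.5 -132.    62. ]
blue [168.6 251. ] 32.1 653.0 -> [690.9 122.8  78. ]
marks [319.5 346.7] 323.8 65827.5 -> [449.1 209.5  12. ]
marks [  0.  212.5] 114.5 4598.0 -> [929.8 224.3  12. ]
marks [227.6  41.2] 228.6 14149.5 -> [ 743.8 -112.4   12. ]
```

View pics/w1.png

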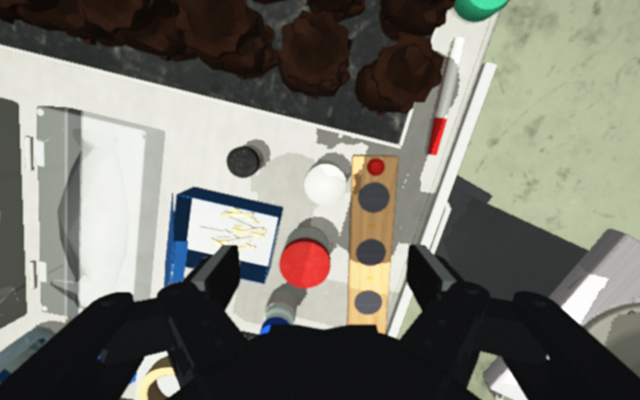

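The wrist view shows the white lid at (325,184), black (243,160), red (305,263), and marks at (374,197), (371,252) and (369,302). The approach path is clear.

Run:
```python
from h import *
d=arm.get_image("wrist")
g=cv2.GaussianBlur(cv2.cvtColor(d["image"],cv2.COLOR_RGB2GRAY),(3,3),0)
show("black",d,"black",(220,135,265,185),40,200)
show("m",d,"mark",(353,175,395,220),12,200);show("m",d,"mark",(353,232,390,272),12,200);show("m",d,"mark",(353,285,388,318),12,200)
m=((d["image"].min(2)>215)*255).astype(np.uint8)[155:212,300:349]
c,_=cv2.findContours(m,cv2.RETR_EXTERNAL,cv2.CHAIN_APPROX_NONE)
for q in c:
  if cv2.contourArea(q)>400:
    (u,v),r=cv2.minEnclosingCircle(q);print("white",u+300,v+155,r,ray(d,u+300,v+155,50).round(1))
go(570.3,-24.4,44)
```

```text
m [371.6 197.4] 15.4 677.0 -> [500.1 -34.7  12. ]
m [369. 253.] 14.6 544.5 -> [461.8  35.9  12. ]
m [366.3 302. ] 12.4 385.0 -> [424.7 105.3  12. ]
white 326.9152889251709 190.57024765014648 26.6320743560791 [561.3 -21.8  50. ]
t 3.2 p [567.1 -26.  255.6] w 85.1 F [-0.9 -0.6 -0.5] turn [0.08 0.03 0.09] then shift mm [ 1.000e-01 -3.600e+00  2.116e+02]
```

```bash
python3 -m pendant '[[0,-0.002,0.03,0,0,0,0.085],[0,0,0.04,0,0,0,0.085],[0,0,0.04,0,0,0,0.085],[0,0,0.04,0,0,0,0.085],[0,0,0.03,0,0,0,0.085],[0,0,0,0,0,0,0.085],[0,0,0,0,0,0,0.085],[0,0,0,0,0,0,0.085]]' >/dev/null
python3 - <<'E'
from h import *
go(570.3,-24.4,44)
arm.get_image("top"); go(570.3,-24.4,44); arm.get_image("top"); go(570.3,-24.4,44)
E
```

```text
t 4.0 p [570.1 -26.2  78.6] w 84.9 F [ 0.5  0.6 -0.5] turn [-0.22 -0.09 -0.01] then shift mm [-1.5 -1.  34.6]
t 4.05 p [570.1 -26.   78.7] w 85.1 F [-0.4  0.3  0.2] turn [-0.24 -0.08 -0.  ] then shift mm [-1.3 -0.9 34.7]
t 4.1 p [570.  -25.9  78.5] w 85.2 F [-0.5 -0.4  0.1] turn [-0.23 -0.07 -0.  ] then shift mm [-1.2 -1.  34.5]
```

Settled within about 1 mm. I'll grasp the white pot, lift it and check.

```bash
python3 -m pendant '[[-0.001,-0.001,0.018,0,0,0,0.085],[0,0,0.016,0,0,0,0.085],[0,0,0,0,0,0,0.085],[0,0,0,0,0,0,0.07],[0,0,0,0,0,0,0.04],[0,0,0,0,0,0,0.04],[0,0,0,0,0,0,0.04],[0,0,0,0,0,0,0.04],[0,0,0,0,0,0,0.04],[0,0,0,0,0,0,0.04]]'
python3 -c "
from h import *
go(463.4,35.2,58)"
python3 -m pendant '[[0,0,-0.01,0,0,0,0.04],[0,0,-0.03,0,0,0,0.04],[0,0,-0.03,0,0,0,0.04],[0,0,0,0,0,0,0.04],[0,0,0,0,0,0,0.04]]'
python3 - <<'E'
from h import *
d=arm.get_image("wrist");cv2.imwrite("pics/w2.png",d["image"][:,:,::-1])
go(463.4,35.2,58)
E
```

```text
clock: 5.1
position: [570.2, -24.5, 44.0]
ee_rot: [0.859, -0.512, 0.001, -0.001]
contact_force: [-0.9, 0.6, 6.3]
gripper_width: 48.5
grasp_force: 61.4
t 5.1 p [570.2 -24.5  44. ] w 48.5 F [-0.9  0.6  6.3] turn [-0.15 -0.07  0.03] then shift mm [-103.2   65.7  -14. ]
clock: 5.6
position: [569.2, -24.4, 113.2]
ee_rot: [0.859, -0.513, 0.0, -0.001]
contact_force: [-0.1, 0.8, -1.6]
gripper_width: 48.4
grasp_force: 61.9
t 5.65 p [568.5 -24.6 112.1] w 48.3 F [-1.4  0.8 -0.4] turn [ 0.03  0.04 -0.04] then shift mm [-102.6   64.1   54.1]
```

View pics/w2.png

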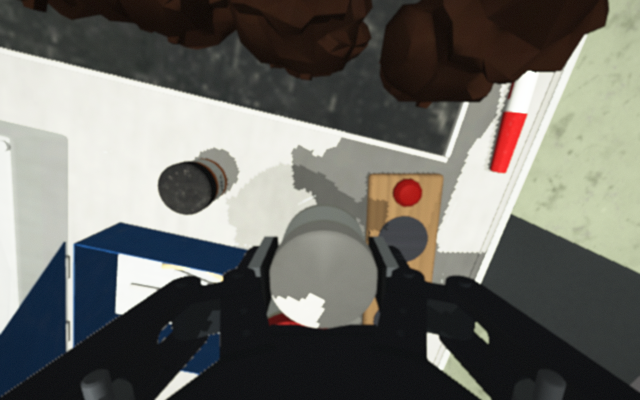

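The white pot is held upright, with its lid centre near (323,267).

```bash
python3 - <<'E'
from h import *
d=arm.get_image("wrist"); print(ray(d,323,267,118).round(1)); go(463.4,35.2,110)
E
python3 -m pendant '[[-0.03,0.02,0,0,0,0,0.04],[-0.035,0.022,0,0,0,0,0.04],[-0.035,0.022,0,0,0,0,0.04],[-0.002,0,0.015,0,0,0,0.04],[0,0,0.015,0,0,0,0.04],[0,0,0,0,0,0,0.04],[0,0,0,0,0,0,0.04],[0,0,0,0,0,0,0.04]]' >/dev/null
python3 -c "
from h import *
go(463.4,35.2,57)"
```

```text
[572.8 -31.7 118. ]
t 5.7 p [568.2 -24.7 111.5] w 48.3 F [ 0.9  0.2 -0.4] turn [ 0.11  0.06 -0.03] then shift mm [-102.5   63.8    1.5]
t 6.5 p [464.8  34.7  82.5] w 48.4 F [ 0.3 -0.1 -0.4] turn [-0.01 -0.01 -0.02] then shift mm [-1.1  1.  25.5]
```

```bash
python3 -m pendant '[[-0.004,0.001,0.01,0,0,0,0.04],[0,0,0.01,0,0,0,0.04],[0,0,0.004,0,0,0,0.04],[0,0,0,0,0,0,0.04],[0,0,0,0,0,0,0.04]]'
python3 - <<'E'
from h import *
go(463.4,35.2,57)
d=arm.get_image("wrist");cv2.imwrite("pics/w3.png",d["image"][:,:,::-1])
E
```

```text
clock: 7.0
position: [461.7, 37.8, 58.1]
ee_rot: [0.859, -0.512, -0.0, 0.0]
contact_force: [-0.4, -1.3, -0.9]
gripper_width: 48.1
grasp_force: 62.0
t 7.0 p [461.7  37.8  58.1] w 48.1 F [-0.4 -1.3 -0.9] turn [ 0.02 -0.    0.01] then shift mm [ 3.1 -0.2  1.1]
```

View pics/w3.png

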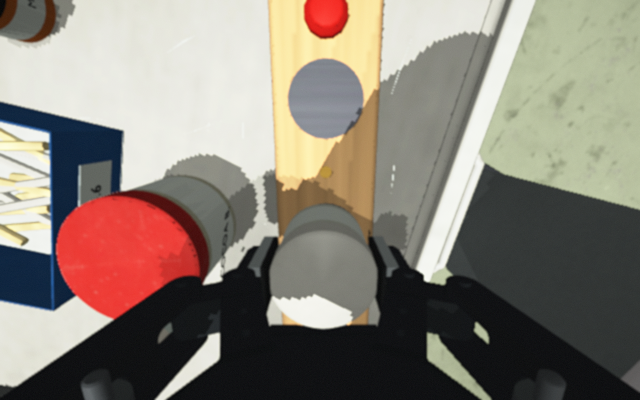

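The white pot is centred across the board (lid centre about (323,274)), with the next mark at (326,98). I'll set it down, lift away and measure.

```bash
python3 -m pendant '[[0,0,0.0015,0,0,0,0.04],[0,0,0,0,0,0,0.04],[0,0,0,0,0,0,0.052],[0,0,0,0,0,0,0.06],[0,0,0,0,0,0,0.085],[0,0,0,0,0,0,0.085],[0,0,0,0,0,0,0.085]]'
python3 -m pendant '[[0,0,-0.03,0,0,0,0.085],[0,0,-0.04,0,0,0,0.085],[0,0,-0.04,0,0,0,0.085],[0.04,-0.02,-0.03,0,0,0,0.085],[0.04,-0.04,-0.02,0,0,0,0.085],[0.04,-0.04,0,0,0,0,0.085],[0.03,-0.03,0,0,0,0,0.085],[0,0,0,0,0,0,0.085],[0,0,0,0,0,0,0.085]]' >/dev/null
python3 - <<'E'
from h import *
d=arm.get_image("top"); i=cv2.resize(d["image"][90:310,230:430],None,fx=2.7,fy=2.7);cv2.imwrite("pics/t2.png",i[:,:,::-1])
go(665.4,.5,90,187)
E
```

```text
clock: 7.75
position: [461.7, 37.9, 56.9]
ee_rot: [0.859, -0.512, 0.0, -0.0]
contact_force: [-0.4, -0.1, 0.1]
gripper_width: 85.1
grasp_force: 0.0
t 8.7 p [628.5 -26.1 210.5] w 85.0 F [-0.2  0.2  1.1] turn [ 0.12  0.03 21.34] then shift mm [-21.9 -39.9 120.5]
```

View pics/t2.png

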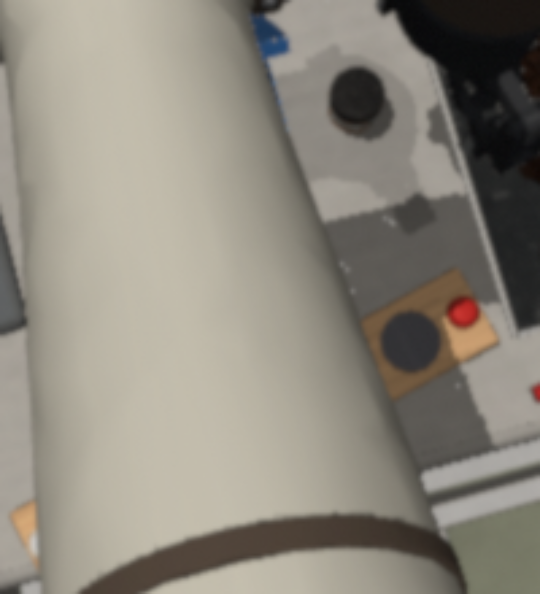

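The arm hides the rail in this view, so I'll check that placing later. Black lid and red-end mark are as before. On to the black pot, with the gripper turned square to the box lid.

```bash
python3 -m pendant '[[0,0,0,0,0,7.1,0.085],[0,0,0,0,0,7.1,0.085],[0,0,0,0,0,7.1,0.085],[-0.011,-0.02,0,0,0,0,0.085],[-0.011,-0.02,0,0,0,0,0.085],[0,0,0.03,0,0,0,0.085],[0,0,0.03,0,0,0,0.085],[0,0,0.03,0,0,0,0.085],[0,0,0.02,0,0,0,0.085],[0,0,0,0,0,0,0.085],[0,0,0,0,0,0,0.085],[0,0,0,0,0,0,0.085]]' >/dev/null
python3 - <<'E'
from h import *
go(665.4,.5,35,187)
d=arm.get_image("wrist");cv2.imwrite("pics/w4.png",d["image"][:,:,::-1])
E
```

```text
t 9.9 p [667.1   1.2 103.7] w 84.7 F [-0.2  0.1 -0.4] turn [-0.21 -0.    0.11] then shift mm [ 0.5  1.8 68.7]
```

View pics/w4.png

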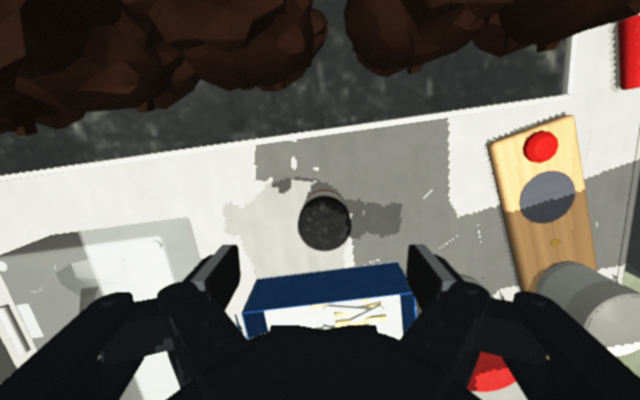

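The black lid is at (325,223), centred between the fingers. The red mark is free, and the white pot is on the rail at right.

Run:
```python
from h import *
d=arm.get_image("wrist");print(ray(d,325,222,40).round(1)); show("b",d,"black",(290,185,355,255),40,200); go(665.4,.5,35,187)
```

```text
[667.4  -3.3  40. ]
b [324.7 222.4] 26.5 1182.0 -> [667.6  -3.   40. ]
t 10.0 p [667.1   1.  103.4] w 84.9 F [ 0.2  0.6 -0.4] turn [-0.19  0.01  0.08] then shift mm [ 0.3  1.7 68.4]
```

```bash
python3 -m pendant '[[0.002,0.001,0.03,0,0,0,0.085],[0,0,0.025,0,0,0,0.085],[0,0,0.014,0,0,0,0.085],[0,0,0,0,0,0,0.085],[0,0,0,0,0,0,0.06],[0,0,0,0,0,0,0.025],[0,0,0,0,0,0,0.025],[0,0,0,0,0,0,0.025],[0,0,0,0,0,0,0.025],[0,0,0,0,0,0,0.025],[0,0,0,0,0,0,0.025]]'
python3 -c "
from h import *
go(501.5,-35.5,46)"
python3 -m pendant '[[0,0,-0.015,0,0,0,0.025],[0,0,-0.04,0,0,0,0.025],[0,0,-0.04,0,0,0,0.025],[0.02,0.035,0,0,0,0,0.025],[0.02,0.035,0,0,0,0,0.025],[0,0,0,0,0,-7,0.025],[0,0,0,0,0,-7,0.025],[0,0,0,0,0,-7.3,0.025],[0,0,0,0,0,0,0.025],[0,0,0,0,0,0,0.025]]'
python3 -c "
from h import *
go(501.5,-35.5,46)"
```

```text
clock: 11.1
position: [666.6, -1.2, 34.0]
ee_rot: [0.749, -0.662, 0.001, -0.001]
contact_force: [-1.6, 1.1, 6.1]
gripper_width: 36.2
grasp_force: 59.4
t 11.1 p [666.6  -1.2  34. ] w 36.2 F [-1.6  1.1  6.1] turn [ -0.15  -0.04 -21.27] then shift mm [-48.2 161.6 -12. ]
clock: 12.1
position: [600.8, -49.7, 127.5]
ee_rot: [0.858, -0.514, -0.0, 0.0]
contact_force: [0.9, -0.2, -1.8]
gripper_width: 35.9
grasp_force: 60.4
t 12.1 p [600.8 -49.7 127.5] w 35.9 F [ 0.9 -0.2 -1.8] turn [ 0.01  0.01 -0.16] then shift mm [-59.6  80.7  81.5]
```

```bash
python3 -m pendant '[[-0.03,0.04,0,0,0,0,0.025],[-0.029,0.04,0,0,0,0,0.025],[0,0,0.03,0,0,0,0.025],[0,0,0.025,0,0,0,0.025],[0,0,0,0,0,0,0.025],[0,0,0,0,0,0,0.025],[0,0,0,0,0,0,0.025]]' >/dev/null
python3 - <<'E'
from h import *
go(501.5,-35.5,47)
d=arm.get_image("wrist");cv2.imwrite("pics/w5.png",d["image"][:,:,::-1])
E
```

```text
t 12.8 p [503.8 -35.6  73.4] w 36.0 F [-0.4  0.6 -1. ] turn [-0.12 -0.05 -0.02] then shift mm [-1.2  2.  26.4]
```

View pics/w5.png

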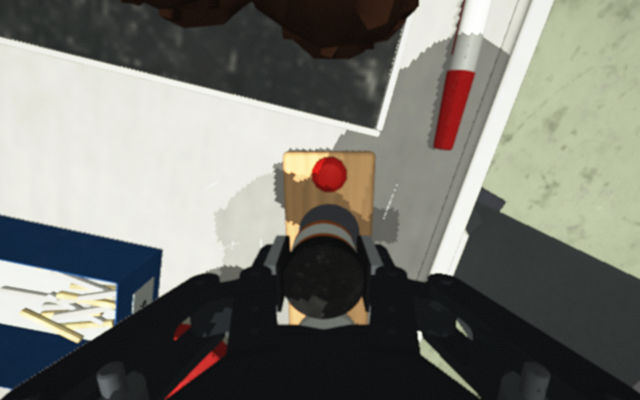

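The black pot is held upright over the board, with the red button at (329,174). I'll set it down.

```bash
python3 -m pendant '[[-0.001,0.002,0.012,0,0,0,0.025],[0,0,0.01,0,0,0,0.025],[0,0,0.004,0,0,0,0.025],[0,0,0,0,0,0,0.025],[0,0,0,0,0,0,0.025],[0,0,0,0,0,0,0.025]]'
python3 -c "
from h import *
go(501.5,-35.5,46)"
```

```text
clock: 13.45
position: [500.6, -35.8, 46.5]
ee_rot: [0.859, -0.512, 0.0, -0.0]
contact_force: [0.7, 0.5, -1.1]
gripper_width: 36.3
grasp_force: 60.6
t 13.45 p [500.6 -35.8  46.5] w 36.3 F [ 0.7  0.5 -1.1] turn [-0.03 -0.01 -0.  ] then shift mm [ 0.2 -0.9  0.5]
```

```bash
python3 -m pendant '[[0,0,0.0005,0,0,0,0.025],[0,0,0,0,0,0,0.04],[0,0,0,0,0,0,0.05],[0,0,0,0,0,0,0.085],[0,0,0,0,0,0,0.085],[0,0,0,0,0,0,0.085],[0,0,-0.03,0,0,0,0.085],[0,0,-0.04,0,0,0,0.085],[0,0,-0.04,0,0,0,0.085],[0,0,-0.03,0,0,0,0.085],[0,0,0,0,0,0,0.085],[0,0,0,0,0,0,0.085]]'
python3 - <<'E'
from h import *
go(533.9,170.7,180)
E
```

```text
clock: 14.65
position: [500.3, -35.7, 186.3]
ee_rot: [0.859, -0.512, 0.0, -0.001]
contact_force: [0.7, -0.4, -0.6]
gripper_width: 85.3
grasp_force: 0.0
t 14.65 p [500.3 -35.7 186.3] w 85.3 F [ 0.7 -0.4 -0.6] turn [-0.1   0.   -0.02] then shift mm [-165.7 -127.6    6.3]
```

```bash
python3 -m pendant '[[-0.03,-0.023,0,0,0,0,0.085],[-0.034,-0.026,0,0,0,0,0.085],[-0.034,-0.026,0,0,0,0,0.085],[-0.034,-0.026,0,0,0,0,0.085],[-0.034,-0.026,0,0,0,0,0.085],[0,0,0.03,0,0,0,0.085],[0,0,0.02,0,0,0,0.085],[0,0,0,0,0,0,0.085],[0,0,0,0,0,0,0.085],[0,0,0,0,0,0,0.085]]' >/dev/null
python3 - <<'E'
from h import *
go(533.9,170.7,73)
d=arm.get_image("wrist");cv2.imwrite("pics/w6.png",d["image"][:,:,::-1])
show("blue",d,"blue",(250,150,400,300),78,200)
E
```

```text
t 15.65 p [533.8 170.6 136.5] w 85.2 F [-0.5 -0.2 -0.8] turn [-0.07 -0.01 -0.01] then shift mm [-0.1 -0.1 63.5]
blue [323.1 231.3] 28.0 1696.0 -> [534.2 170.8  78. ]
```

View pics/w6.png

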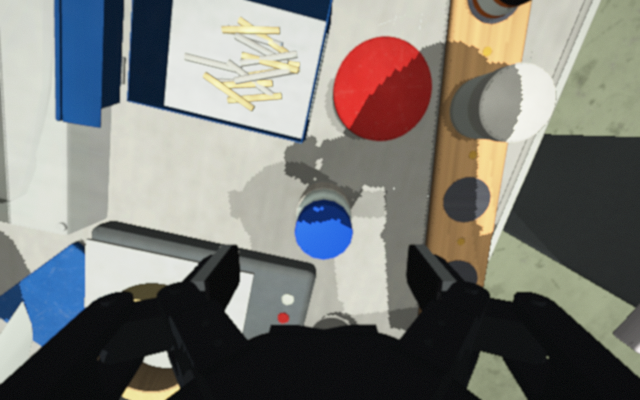

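The blue cap is at (323,231), exactly where the top view put it. The scales' edge runs (90,235) to (315,265), close to the left finger, so I'll narrow the opening to 64 mm before descending.

```bash
python3 -m pendant '[[0,0,0,0,0,0,0.064],[0,0,0,0,0,0,0.064],[0,0,0.03,0,0,0,0.064],[0,0,0.02,0,0,0,0.064],[0,0,0.013,0,0,0,0.064],[0,0,0,0,0,0,0.064],[0,0,0,0,0,0,0.03],[0,0,0,0,0,0,0.03],[0,0,0,0,0,0,0.03],[0,0,0,0,0,0,0.03],[0,0,0,0,0,0,0.03]]'
python3 -c "
from h import *
go(387.4,176,85)"
python3 -m pendant '[[0,0,-0.015,0,0,0,0.03],[0,0,-0.03,0,0,0,0.03],[0,0.02,-0.02,0,0,0,0.03],[0.02,0.03,0,0,0,0,0.03],[0.02,0.03,0,0,0,0,0.03],[0.02,0.03,0,0,0,0,0.03],[0.014,0.016,0,0,0,0,0.03],[0,0,0.02,0,0,0,0.03],[0,0,0,0,0,0,0.03],[0,0,0,0,0,0,0.03],[0,0,0,0,0,0,0.03]]'
python3 -c "
from h import *
go(387.4,176,85)"
```

```text
clock: 16.8
position: [534.1, 171.0, 74.2]
ee_rot: [0.859, -0.512, 0.001, -0.001]
contact_force: [-1.1, -0.9, 6.5]
gripper_width: 38.3
grasp_force: 60.3
t 16.8 p [534.1 171.   74.2] w 38.3 F [-1.1 -0.9  6.5] turn [-0.15 -0.01  0.03] then shift mm [-74.1 126.7 -10.8]
clock: 17.9
position: [458.5, 45.7, 119.3]
ee_rot: [0.859, -0.512, 0.001, -0.001]
contact_force: [-0.2, -3.3, 4.5]
gripper_width: 38.4
grasp_force: 174.6
t 17.9 p [458.5  45.7 119.3] w 38.4 F [-0.2 -3.3  4.5] turn [-0.15 -0.05  0.03] then shift mm [-148.4    0.6   34.3]
```

I got the sign of the tool-x shift wrong and moved toward the white pot instead of away. I'll lift straight up and look at what it touched.

```bash
python3 -m pendant '[[0,0,-0.02,0,0,0,0.03],[0,0,-0.03,0,0,0,0.03],[0,0,-0.03,0,0,0,0.03],[-0.03,0,-0.02,0,0,0,0.03],[-0.03,0,0,0,0,0,0.03],[-0.03,0,0,0,0,0,0.03],[0,0,0,0,0,0,0.03],[0,0,0,0,0,0,0.03]]'
python3 - <<'E'
from h import *
go(387.4,176,85)
d=arm.get_image("wrist");cv2.imwrite("pics/w7.png",d["image"][:,:,::-1])
E
```

```text
clock: 18.7
position: [414.2, 125.0, 217.6]
ee_rot: [0.859, -0.512, -0.0, 0.0]
contact_force: [-0.0, 0.1, -1.3]
gripper_width: 38.6
grasp_force: 60.4
t 18.7 p [414.2 125.  217.6] w 38.6 F [-0.   0.1 -1.3] turn [0.03 0.01 0.08] then shift mm [-57.6  -0.6 132.6]
```

View pics/w7.png

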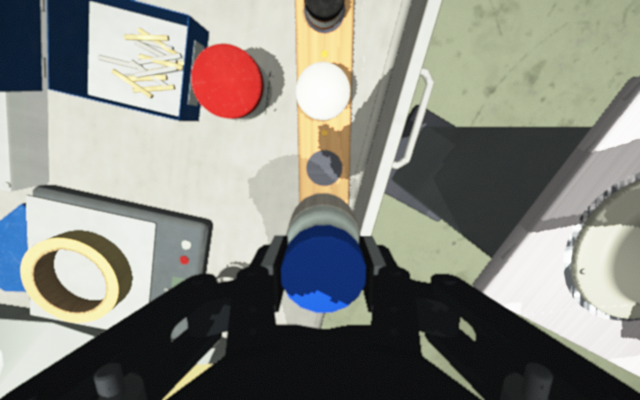

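The jar is still held upright with its cap at (323,269). The white pot (323,90) and black pot (325,8) are still standing on the rail. I'll carry on to the end mark and descend slowly.

```bash
python3 -m pendant '[[-0.029,0,0,0,0,0,0.03],[-0.028,0,0.02,0,0,0,0.03],[0,0,0.04,0,0,0,0.03],[0,0,0.03,0,0,0,0.03],[0,0,0.02,0,0,0,0.03],[0,0,0,0,0,0,0.03],[0,0,0,0,0,0,0.03],[0,0,0,0,0,0,0.03]]'
python3 - <<'E'
from h import *
go(387.4,176,86)
E
```

```text
clock: 19.55
position: [388.7, 175.3, 108.9]
ee_rot: [0.859, -0.513, 0.0, -0.001]
contact_force: [-0.3, 0.3, -1.0]
gripper_width: 38.4
grasp_force: 60.7
t 19.55 p [388.7 175.3 108.9] w 38.4 F [-0.3  0.3 -1. ] turn [-0.14  0.03 -0.03] then shift mm [-1.2  0.9 22.9]
```

```bash
python3 -m pendant '[[-0.001,0.001,0.01,0,0,0,0.03],[0,0,0.006,0,0,0,0.03],[0,0,0.003,0,0,0,0.03],[0,0,0,0,0,0,0.03]]'
python3 -m pendant '[[0,0,0.0015,0,0,0,0.03],[0,0,0,0,0,0,0.03]]'
python3 -m pendant '[[0,0,0.0015,0,0,0,0.03],[0,0,0,0,0,0,0.03]]'
```

```text
clock: 19.95
position: [386.5, 175.4, 89.0]
ee_rot: [0.859, -0.512, 0.0, -0.0]
contact_force: [0.5, -0.5, -1.3]
gripper_width: 38.4
grasp_force: 60.7
clock: 20.15
position: [386.5, 175.5, 87.5]
ee_rot: [0.859, -0.512, 0.0, -0.0]
contact_force: [-0.0, 0.0, -1.2]
gripper_width: 38.5
grasp_force: 60.7
clock: 20.35
position: [386.8, 175.6, 86.5]
ee_rot: [0.859, -0.512, 0.0, -0.0]
contact_force: [-1.1, -0.0, 4.6]
gripper_width: 38.4
grasp_force: 61.4
```

```bash
python3 -m pendant '[[0,0,0,0,0,0,0.045],[0,0,0,0,0,0,0.055],[0,0,0,0,0,0,0.085],[0,0,0,0,0,0,0.085],[0,0,0,0,0,0,0.085],[0,0,-0.03,0,0,0,0.085],[0,0,-0.04,0,0,0,0.085],[0,0,-0.04,0,0,0,0.085],[0,0,-0.02,0,0,0,0.085],[0,0,0,0,0,0,0.085],[0,0,0,0,0,0,0.085]]'
python3 - <<'E'
from h import *
d=arm.get_image("wrist"); cv2.imwrite("pics/w8.png",d["image"][:,:,::-1])
show("blue",d,"blue",(230,130,420,300),90,200); go(387,176,90)
show("red",d,"red",(100,0,400,200),62,200)
E
```

```text
clock: 21.45
position: [386.0, 175.2, 215.6]
ee_rot: [0.859, -0.513, -0.0, -0.0]
contact_force: [-0.2, 0.1, -0.1]
gripper_width: 84.9
grasp_force: 0.0
blue [321.6 199.2] 21.0 1264.0 -> [389.6 172.1  90. ]
t 21.5 p [385.7 174.9 214.9] w 85.3 F [-0.5 -0.2  0. ] turn [ 0.1  -0.   -0.02] then shift mm [ -0.4  -1.6 124.9]
red [217.   15.7] 40.2 3115.5 -> [539.9  79.5  62. ]
```

View pics/w8.png

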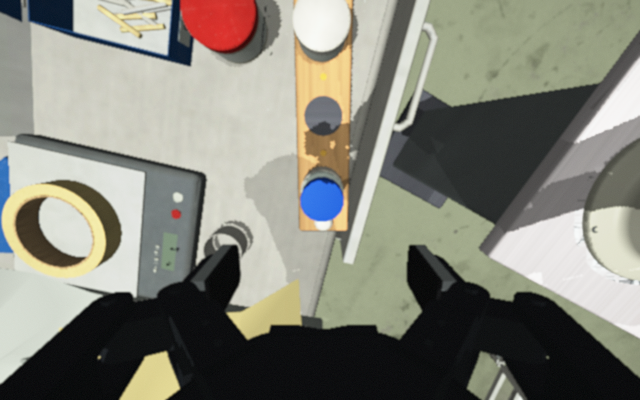

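The jar stands upright on the end mark (cap (322,199)). The next mark is at (323,115), the white lid at (322,27) and the red lid at (218,15). Red pot next.

```bash
python3 -c "
from h import *
go(543.1,73,180)"
```

```text
t 21.5 p [385.7 174.9 214.9] w 85.3 F [-0.5 -0.2  0. ] turn [ 0.1  -0.   -0.02] then shift mm [164.4 -90.1  34.9]
```

```bash
python3 -m pendant '[[0.033,-0.018,0,0,0,0,0.085],[0.033,-0.018,0,0,0,0,0.085],[0.033,-0.018,0,0,0,0,0.085],[0.033,-0.018,0,0,0,0,0.085],[0.032,-0.018,0,0,0,0,0.085],[0,0,0,0,0,8.3,0.085],[0,0,0,0,0,8.3,0.085],[0,0,0,0,0,8.3,0.085],[0,0,0,0,0,8.3,0.085],[0,0,0,0,0,8.3,0.085],[0,0,0,0,0,8.3,0.085],[0,0,0,0,0,8.3,0.085]]' >/dev/null
python3 -m pendant '[[0,0,0,0,0,8.3,0.085],[0,0,0,0,0,8.3,0.085],[0,0,0,0,0,8.3,0.085],[0,0,0,0,0,8.3,0.085],[0,0,0,0,0,8.3,0.085],[0,0,0,0,0,8.3,0.085],[0,0,0.04,0,0,0,0.085],[0,0,0.04,0,0,0,0.085],[0,0,0,0,0,0,0.085],[0,0,0,0,0,0,0.085],[0,0,0,0,0,0,0.085]]'
python3 - <<'E'
from h import *
d=arm.get_image("wrist"); cv2.imwrite("pics/w9.png",d["image"][:,:,::-1])
show("red",d,"red",(200,100,440,330),62,400); go(543.1,73,54,100.4)
d=arm.get_image("top")
show("red",d,"red",(295,165,350,215),62)
E
```

```text
clock: 23.8
position: [544.7, 74.2, 137.3]
ee_rot: [-0.091, 0.996, 0.0, 0.001]
contact_force: [0.7, 0.4, 0.5]
gripper_width: 85.1
grasp_force: 0.0
red [324.6 214.4] 42.9 5487.0 -> [540.6  73.5  62. ]
t 23.85 p [544.7  74.2 137.6] w 84.7 F [1.  0.3 0.9] turn [0.02 0.2  0.09] then shift mm [ 1.8 -0.9 83.6]
red [323.4 190.5] 16.6 372.5 -> [541.9  72.6  62. ]
```

```bash
python3 -m pendant '[[0.002,-0.001,0.035,0,0,0,0.085],[0,0,0.03,0,0,0,0.085],[0,0,0.018,0,0,0,0.085],[0,0,0,0,0,0,0.085],[0,0,0,0,0,0,0.07],[0,0,0,0,0,0,0.052],[0,0,0,0,0,0,0.052],[0,0,0,0,0,0,0.052],[0,0,0,0,0,0,0.052],[0,0,0,0,0,0,0.052]]'
python3 -c "
from h import *
go(425.2,105.7,66,100.4)"
python3 -m pendant '[[0,0,-0.015,0,0,0,0.052],[0,0,-0.04,0,0,0,0.052],[0,0,-0.04,0,0,0,0.052],[0,0,-0.04,0,0,0,0.052],[0,0,0,0,0,0,0.052],[0,0,0,0,0,0,0.052]]'
python3 -c "
from h import *
go(425.2,105.7,66,100.4)
go(425.2,105.7,66)"
```

```text
clock: 24.9
position: [543.4, 73.2, 55.2]
ee_rot: [-0.092, 0.996, 0.001, 0.002]
contact_force: [-0.5, 0.5, 7.0]
gripper_width: 62.0
grasp_force: 65.6
t 24.9 p [543.4  73.2  55.2] w 62.0 F [-0.5  0.5  7. ] turn [0.04 0.29 0.1 ] then shift mm [110.4  53.3 -10.8]
clock: 25.5
position: [541.7, 72.7, 189.2]
ee_rot: [-0.091, 0.996, 0.001, 0.001]
contact_force: [0.3, 0.4, -2.8]
gripper_width: 62.5
grasp_force: 65.7
t 25.5 p [541.7  72.7 189.2] w 62.5 F [ 0.3  0.4 -2.8] turn [0.08 0.16 0.03] then shift mm [108.6  53.5 123.2]
t 25.5 p [541.7  72.7 189.2] w 62.5 F [ 0.3  0.4 -2.8] turn [-1.0000e-01  1.9000e-01 -1.0792e+02] then shift mm [-84.4  86.8 123.2]
```

```bash
python3 -m pendant '[[0,0,0,0,0,-8.3,0.052],[0,0,0,0,0,-8.3,0.052],[0,0,0,0,0,-8.3,0.052],[0,0,0,0,0,-8.3,0.052],[0,0,0,0,0,-8.3,0.052],[0,0,0,0,0,-8.3,0.052],[0,0,0,0,0,-8.3,0.052],[0,0,0,0,0,-8.3,0.052],[0,0,0,0,0,-8.3,0.052],[0,0,0,0,0,-8.3,0.052],[0,0,0,0,0,-8.3,0.052],[0,0,0,0,0,-8.3,0.052]]' >/dev/null
python3 -m pendant '[[0,0,0,0,0,-8.3,0.052],[-0.028,0.029,0,0,0,0,0.052],[-0.028,0.029,0,0,0,0,0.052],[-0.028,0.029,0,0,0,0,0.052],[0,0,0.03,0,0,0,0.052],[0,0,0.03,0,0,0,0.052],[0,0,0,0,0,0,0.052],[0,0,0,0,0,0,0.052],[0,0,0,0,0,0,0.052]]'
python3 - <<'E'
from h import *
go(425.2,105.7,67)
d=arm.get_image("wrist"); cv2.imwrite("pics/w10.png",d["image"][:,:,::-1])
show("red",d,"red",(200,150,440,350),136,400)
E
```

```text
clock: 27.6
position: [426.0, 105.3, 128.6]
ee_rot: [0.859, -0.512, 0.0, -0.001]
contact_force: [0.6, -0.4, -1.4]
gripper_width: 62.2
grasp_force: 65.8
t 27.6 p [426.  105.3 128.6] w 62.2 F [ 0.6 -0.4 -1.4] turn [-0.07 -0.01  0.  ] then shift mm [-0.7  0.5 61.6]
red [323.1 272.9] 70.7 13925.5 -> [429.3  99.9 136. ]
```

View pics/w10.png

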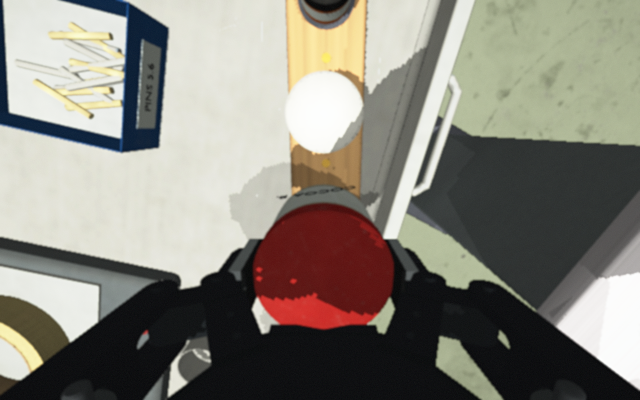

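The red pot is held upright, lid centre about (323,273), with the white pot on its mark behind at (324,112). I'll lower it slowly.

```bash
python3 -m pendant '[[-0.001,0,0.025,0,0,0,0.052],[0,0,0.02,0,0,0,0.052],[0,0,0.013,0,0,0,0.052],[0,0,0,0,0,0,0.052],[0,0,0,0,0,0,0.052]]'
python3 -m pendant '[[0,0,0.0015,0,0,0,0.052],[0,0,0,0,0,0,0.052]]'
python3 -m pendant '[[0,0,0.001,0,0,0,0.052],[0,0,0,0,0,0,0.052]]'
```

```text
clock: 28.15
position: [425.5, 106.3, 70.6]
ee_rot: [0.859, -0.512, 0.0, -0.001]
contact_force: [0.1, 0.5, -0.7]
gripper_width: 62.3
grasp_force: 65.8
clock: 28.35
position: [425.3, 106.2, 69.1]
ee_rot: [0.859, -0.512, 0.0, -0.001]
contact_force: [0.0, -1.4, -1.0]
gripper_width: 62.3
grasp_force: 65.8
clock: 28.55
position: [424.9, 106.0, 67.6]
ee_rot: [0.859, -0.512, 0.0, -0.0]
contact_force: [0.3, -0.8, -0.8]
gripper_width: 62.1
grasp_force: 65.8
```

Nearly down. I'll lower one more step, release, retreat up and to the right, then measure from the top.

```bash
python3 -m pendant '[[0,0,0.001,0,0,0,0.052],[0,0,0,0,0,0,0.052],[0,0,0,0,0,0,0.066],[0,0,0,0,0,0,0.072],[0,0,0,0,0,0,0.085],[0,0,0,0,0,0,0.085],[0,0,0,0,0,0,0.085],[0,0,-0.03,0,0,0,0.085],[0,0,-0.04,0,0,0,0.085],[0,0,-0.04,0,0,0,0.085],[0,0,-0.04,0,0,0,0.085],[0,0,-0.03,0,0,0,0.085]]'
python3 -m pendant '[[0.04,0.01,0,0,0,0,0.085],[0.045,0.005,0,0,0,0,0.085],[0.045,0,0,0,0,0,0.085],[0.045,0,0,0,0,0,0.085],[0.045,-0.01,0,0,0,0,0.085],[0.045,-0.01,0,0,0,0,0.085],[0.045,-0.02,0,0,0,0,0.085],[0.045,-0.02,0,0,0,0,0.085],[0.045,-0.02,0,0,0,0,0.085],[0,0,0,0,0,0,0.085],[0,0,0,0,0,0,0.085]]'
python3 - <<'E'
from h import *
d=arm.get_image("top"); i=cv2.resize(d["image"][180:310,230:430],None,fx=4,fy=4,interpolation=cv2.INTER_CUBIC);cv2.imwrite("pics/t3.png",i[:,:,::-1])
b=(236,180,412,300)
show("blue",d,"blue",b,90,100);show("red",d,"red",b,74,50);show("white",d,"white",b,62,50)
show("black",d,"black",(365,190,395,230),52,50)
E
```

```text
clock: 29.75
position: [425.1, 106.1, 249.0]
ee_rot: [0.859, -0.512, 0.001, -0.001]
contact_force: [1.2, -0.7, -0.4]
gripper_width: 84.9
grasp_force: 0.0
clock: 30.85
position: [671.9, -215.8, 243.6]
ee_rot: [0.858, -0.513, -0.002, 0.001]
contact_force: [-1.5, 0.4, 0.3]
gripper_width: 84.9
grasp_force: 0.0
blue [264.5 279.1] 11.0 336.5 -> [390.  171.9  90. ]
red [306. 256.] 18.4 1000.0 -> [427.7 103.5  74. ]
red [401.1 205.1] 5.7 84.5 -> [513.4 -61.1  74. ]
black [383.7 215.2] 11.0 330.0 -> [498.6 -33.6  52. ]
```

View pics/t3.png

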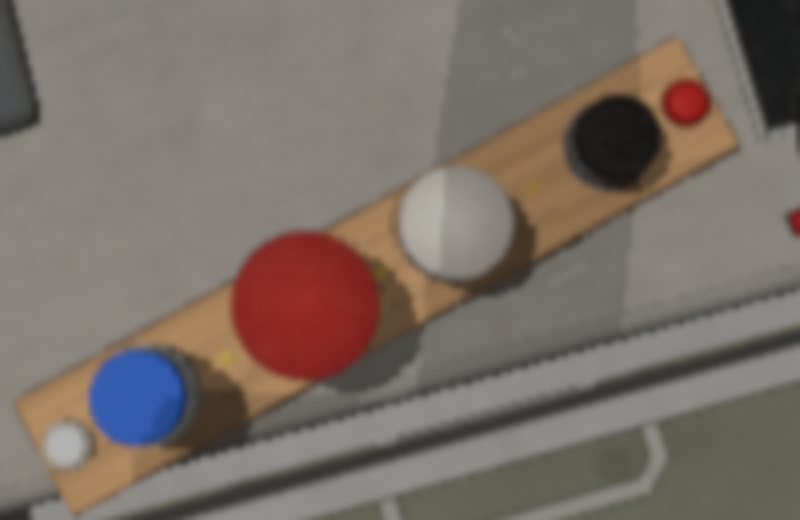

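The order is right and all four pots stand upright: blue (138,397), red (306,305), white (457,223) and black (616,141) in the crop. I'll check the offsets from the marks more exactly.

Run:
```python
from h import *
d=arm.get_image("top"); im=d["image"]
c=cv2.cvtColor(im,cv2.COLOR_RGB2HSV).astype(int)
m=((c[...,1]<60)&(c[...,2]>120)).astype(np.uint8)*255
k=np.zeros_like(m);cv2.circle(k,(344,236),18,255,-1)
g=cv2.resize(cv2.cvtColor(im,cv2.COLOR_RGB2GRAY)[180:310,230:430],None,fx=4,fy=4,interpolation=cv2.INTER_CUBIC)
M={"blue":(387.1,176,90,22,264,279),"red":(425.1,105.7,74,32,306,256),"white":(462.8,35.4,62,25,344,236),"black":(501,-35.2,52,19,384,215)}
for n,(x,y,z,r,u,v) in M.items():
    px=r*d["fx"]/(905-z)*4
    cs=cv2.HoughCircles(g,cv2.HOUGH_GRADIENT,1,5,param1=60,param2=8,minRadius=int(px*.94),maxRadius=int(px*1.06))
    for cc in cs[0]:
        uu,vv=(cc[0]-1.5)/4+230,(cc[1]-1.5)/4+180
        if np.hypot(uu-u,vv-v)<3:
            p=ray(d,uu,vv,z)-np.array([x,y,z]); print(n,cc[2].round(1),round(px,1),p.round(1),"along toolx,y",(p@[.475,-.88,0]).round(1),(p@[-.88,-.475,0]).round(1));break
b=ray(d,344.2,235.7,62);print("white eye",b.round(1))
go(390,172,180)
```

```text
blue 50.0 52.5 [ 4.6 -3.7  0. ] along toolx,y 5.4 -2.3
red 74.0 74.8 [ 3.  -1.8  0. ] along toolx,y 3.0 -1.8
white 57.1 57.6 [1.2 2.8 0. ] along toolx,y -1.9 -2.4
black 43.3 43.3 [0.2 1.5 0. ] along toolx,y -1.3 -0.9
white eye [462.3  37.4  62. ]
t 30.95 p [ 671.3 -214.7  246.3] w 84.8 F [ 0.1 -0.7 -0.3] turn [0.03 0.03 0.02] then shift mm [-473.9   63.9   66.3]
```

White, black and red are within about 3 mm. The jar is 5 mm off along the row, from the bump, so I'll re-grasp and correct it.

```bash
python3 -m pendant '[[-0.045,0.006,0,0,0,0,0.064],[-0.045,0.006,0,0,0,0,0.064],[-0.045,0.006,0,0,0,0,0.064],[-0.045,0.006,0,0,0,0,0.064],[-0.045,0.006,0,0,0,0,0.064],[-0.045,0.006,0,0,0,0,0.064],[-0.045,0.006,0,0,0,0,0.064],[-0.045,0.006,0,0,0,0,0.064],[-0.045,0.006,0,0,0,0,0.064],[-0.045,0.006,0,0,0,0,0.064],[-0.024,0.004,0,0,0,0,0.064],[0,0,0,0,0,0,0.064]]' >/dev/null
python3 -m pendant '[[0,0,0.04,0,0,0,0.064],[0,0,0.04,0,0,0,0.064],[0,0,0.03,0,0,0,0.064],[0,0,0,0,0,0,0.064],[0,0,0,0,0,0,0.064],[0,0,0,0,0,0,0.064]]'
python3 - <<'E'
from h import *
go(390,172,86.5)
d=arm.get_image("wrist");show("blue",d,"blue",(230,130,420,320),90,200)
E
```

```text
clock: 32.75
position: [391.5, 172.3, 138.4]
ee_rot: [0.859, -0.512, 0.001, -0.002]
contact_force: [0.5, -0.1, 0.9]
gripper_width: 64.0
grasp_force: 0.0
t 32.75 p [391.5 172.3 138.4] w 64.0 F [ 0.5 -0.1  0.9] turn [-0.25  0.05  0.03] then shift mm [-0.5  1.4 51.9]
blue [326.5 239. ] 29.9 1755.5 -> [389.5 172.7  90. ]
```

```bash
python3 -m pendant '[[0,0.001,0.03,0,0,0,0.064],[0,0,0.015,0,0,0,0.064],[0,0,0.006,0,0,0,0.064],[0,0,0,0,0,0,0.064],[0,0,0,0,0,0,0.03],[0,0,0,0,0,0,0.03],[0,0,0,0,0,0,0.03],[0,0,0,0,0,0,0.03],[0,0,0,0,0,0,0.03],[0,0,0,0,0,0,0.03]]'
python3 -m pendant '[[0,0,-0.005,0,0,0,0.03],[-0.005,0.001,0,0,0,0,0.03],[0,0,0,0,0,0,0.03],[0,0,0,0,0,0,0.03]]'
python3 -c "
from h import *
go(387.2,176.1,86.5)"
```

```text
clock: 33.8
position: [390.3, 171.6, 86.7]
ee_rot: [0.859, -0.512, 0.0, -0.001]
contact_force: [-1.0, -0.7, 6.4]
gripper_width: 38.4
grasp_force: 59.6
clock: 34.2
position: [386.1, 175.0, 90.3]
ee_rot: [0.859, -0.512, -0.0, 0.0]
contact_force: [-0.7, -0.5, -2.3]
gripper_width: 38.1
grasp_force: 60.2
t 34.2 p [386.1 175.   90.3] w 38.1 F [-0.7 -0.5 -2.3] turn [0.02 0.   0.02] then shift mm [-0.4 -1.5  3.8]
```

```bash
python3 -m pendant '[[0,-0.001,0.002,0,0,0,0.03],[0,0,0.001,0,0,0,0.03],[0,0,0.001,0,0,0,0.03],[0,0,0,0,0,0,0.03]]'
python3 -m pendant '[[0,0,0,0,0,0,0.045],[0,0,0,0,0,0,0.055],[0,0,0,0,0,0,0.085],[0,0,0,0,0,0,0.085],[0,0,0,0,0,0,0.085],[0,0,-0.03,0,0,0,0.085],[0,0,-0.04,0,0,0,0.085],[0,0,-0.04,0,0,0,0.085],[0,0,-0.04,0,0,0,0.085]]'
python3 -m pendant '[[0.045,-0.006,0,0,0,0,0.085],[0.045,-0.006,0,0,0,0,0.085],[0.045,-0.006,0,0,0,0,0.085],[0.045,-0.006,0,0,0,0,0.085],[0.045,-0.006,0,0,0,0,0.085],[0.045,-0.006,0,0,0,0,0.085],[0.045,-0.006,0,0,0,0,0.085],[0.045,-0.006,0,0,0,0,0.085],[0.045,-0.006,0,0,0,0,0.085],[0.045,-0.006,0,0,0,0,0.085],[0,0,0,0,0,0,0.085],[0,0,0,0,0,0,0.085]]' >/dev/null
python3 - <<'E'
from h import *
d=arm.get_image("top");b=(236,180,412,300)
show("blue",d,"blue",b,90,100);show("red",d,"red",b,74,50); show("black",d,"black",(365,190,395,230),52,50)
go(0,0,0)
E
```

```text
clock: 34.6
position: [387.3, 175.4, 86.7]
ee_rot: [0.859, -0.512, 0.0, 0.0]
contact_force: [-1.6, 0.0, 4.0]
gripper_width: 38.2
grasp_force: 60.9
clock: 35.5
position: [386.9, 175.2, 237.9]
ee_rot: [0.859, -0.512, -0.0, 0.0]
contact_force: [1.3, 1.5, 0.0]
gripper_width: 84.7
grasp_force: 0.0
blue [262.2 280.8] 11.1 341.5 -> [387.2 175.7  90. ]
red [306. 256.] 18.4 1000.5 -> [427.7 103.5  74. ]
red [401.1 205.1] 5.7 84.5 -> [513.4 -61.1  74. ]
black [383.6 215.1] 11.0 332.0 -> [498.8 -33.3  52. ]
t 36.75 p [ 653.3 -191.9  235.5] w 85.5 F [-0.2 -1.1  0.1] turn [ 0.07  0.07 -0.03] then shift mm [-479.2  483.7  235.5]
```

```bash
python3 -c "
from bench import arm
print(arm.job_done())"
```

```text
the job is handed in; nothing more can be done
None
```

I handed the job in at about 37 s: black, white, red and blue stand upright on their marks from the red button to the white one, each within about 3.5 mm of its mark's centre; the carried jar bumped the white pot once, and I re-centred the jar afterwards.

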